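Seat the brake pad and throw the toggle clamp

ROBOT

A 6-joint arm with a two-finger parallel gripper is mounted at the origin on the work surface. World frame = base frame: x ahead of the robot, y to its left, z up, the work surface at z = 0. Lengths are in m, angles in rad, forces in N, time in s.
With the tool pointing down it reaches from about 0.35 to 0.85 m from the base axis. Payload 8.1 kg.
Tool frame: the origin (TCP) lies at the very end of the fingers, on their centre line; the grasp point (between the pads) lies 19 mm behind it; z points along the fingers, y is the direction in which the jaws open and shut (so a half turn about z gives the same grasp; the last joint's range is limited). The gripper opens to 93 mm and grips with 3 to 60 N. Pads are 15 mm wide; open, the fingers measure 128 mm over their backs; the gripper's body (75 mm by 188 mm) begins 65 mm behind the grasp point.
Start: joints at [1.179, 0.13, 1.488, -0, 1.523, -0.085], TCP at [0.181, 0.572, 0.219] pointing down, gripper open.
Joint ranges: [-2.96, 2.96], [-0.89, 2.26], [0.02, 2.5], [-1.34, 4.48], [0, 2.73], [-2.66, 2.66]. Speed limits (rad/s): [2.39, 2.39, 2.79, 3.14, 3.14, 3.14].

INTERFACE

Orientations are given as a rotation vector (axis times angle).
In Python, from plant import robot gives the robot as it stands.
- The arm moves only by the tool jog_arm, never from a script. Its argument "commands" is a list of rows, each a list of 3 entries, a list of its own where there are three numbers: the shift along the world's x, y, z scaled (see below), then the turn, a rotation vector about the world's x, y, z scaled (see below), then the closure, from -1 (fully open) to 1 (shut), so that 0 is half open. In form: [[[tx, ty, tz], [ax, ay, az], hand], ...]. A call has 1 to 10 rows; each row is the pose to reach, as a shift and turn from the pose measured when the call began, turning the shorter way round; what a row does not reach only later rows make up. The controller multiplies each number of a shift by 0.6 m and each number of a turn by 2 pi rad. A row lasts 1/8 s, in which the tool goes at most 62.5 mm and 10.7 degrees, less where a joint would pass 70% of its speed; a pose out of reach is approached as far as the arm can. A call with a number of a shift or a turn outside -1 to 1 is refused whole. A call with a gripper value outside its range is refused whole. The fingers move at their own pace and stop on an object; "newtons" is the grip in N (left out, the last holds). Time passes only in rows, so rows that repeat a pose let the fingers close. It gives the time, the measured TCP pose, the force and the opening at its end, in the units of the state.
- robot.read_state(): the state, without advancing time (a new reading comes with each control period).
- robot.read_camera(name): name is "side" or "top" or "wrist"; returns a dict with "pixels" (480x640x3 uint8, red, green, blue), "fovy" (degrees; the focal length in pixels is half the picture's height over the tangent of half this angle, whatever the lens; pixels are square), "cx", "cy" (the principal point, pixels), "distortion" ([k1, k2, p1, p2, k3] as OpenCV has them; the pictures are not rectified), "rvec" (rotation vector, rad) and "tvec" (3), from world to camera coordinates, as OpenCV has them; the wrist camera has in their place "tool_from_camera" (4x4, takes a point from camera to tool coordinates, whose origin is the TCP and whose axes are the flange's). Camera axes: x right, y down, z forward; pixel columns grow to the right and rows downward; lengths in m; the calibration is good to about 2 mm. A picture is of the moment at which its call begins: read the wrist's pose just before it. There is no depth.
- robot.close_job(): hands the job in, once; it reports no verdict.
Trained networks look in the newest picture that a camera, given by its name, has taken for a name from the list of things; names that differ only in an ending like _2 or _b are one class to them, and where a whole thing is asked for, a point or a joint stands for the part that bears it (a point fixed in the world has none). Each returns a list of dicts, best first, with "p" (0 to 1); they miss things now and then, are a little off and sometimes report something else, mostly with a low value. They report only what shows in the picture. A call takes as long as a camera call. They do not tell look-alikes from the thing itself.
- robot.trace(camera, name): "pixels" (480x640 bool, what is visible of it) and "uv" ([column, row] in pixels, amid what is visible of it).
The state is a dict: "t": time; "q": joint angles; "dq": joint speeds; "joint_torque": joint torques, N m; "tool_pos": TCP position; "orientation": TCP orientation; "force": force on the tool from outside, world axes, zero at the start; "wrist_torque": the same for the moment, N m; "opening": finger opening in m.
Only numpy, scipy, OpenCV 4.12 (cv2) and the standard library are available. Lean on these libraries where they do the work, as an engineer would, in place of code of your own. Each camera call takes 0.05 s, during which the arm holds its last target.

TASK

Gently push the brake pad along the jig until it is fully home and bears against the end stop, then push the clamp's handle over past its centre so that the clamp snaps down and holds the pad there. Do not force the pad or the clamp, and leave the socket, the can and the spanner where they are.

Things in the scene. Friction and masses are not known exactly. Their poses are not given: they have to be found in the camera images.
- jig: Fixed aluminium jig (mm). x runs along its channel from the open end (robot's side) to the end stop, y to the clamp's side. Origin at bench level. Bed x -125 to 90, y +-41, top z 10; rails x -30 to 55, top z 20, 54 apart. End stop: rigid steel screw, axis z 18, its 14 wide nose through a block at x 70 to 84; the nose is set anywhere from x 46 to 64, its place is not given: find it by feel.
- pad_mid (a point): Centre of the loose brake pad (0.3 to 0.5 kg), x along its length. Dark steel back plate 110 x 50 x 6 (underside 8.5 below this point), on it a brittle grey lining 104 x 45 x 11 in two blocks (top 8.5 above). It lies in the channel, lining up, short of home. Home: its front end touches the stop screw, pressed on with 5 to 15 N; over 25 N chips it. Sliding alone takes 1 to 4 N.
- clamp (a joint): Turn of the clamp lever about its hinge, rad. 0: open, handle leaning 0.525 rad to the jig's +y, arm raised. 0.525: handle upright, the dead centre. A spring drives it away from centre on either side; once past it snaps over until the foot lands on the pad at about 1.0 (1.15 with no pad). Throwing it takes about 10 N sideways near the grip's end, far more lower down; over 25 N damages it.
- grip_tip (a point): Free end of the clamp's handle, 94 mm from the hinge axis, moving with the lever: round steel bar (radius 6) with a black rubber grip (radius 9.5) on its outer 50.
- clamp_hinge (a point): Centre of the clamp's hinge, fixed to the jig at jig (24, 62, 55) mm; its axis runs along the jig's x. Two bracket plates, jig x 8 to 40, y 47 to 77, top z 67, stand on a foot plate that reaches to y 100 (top z 10). When clamped the arm reaches from the hinge to y 0.
- socket: Bystander: steel ring-shaped socket, 32 across, 40 high, standing on the bench at the jig's -y side. Origin at the centre of its underside.
- oilcan: Bystander: grey can, 48 across, 100 high, standing beyond the end stop. Origin at the centre of its underside.
- spanner: Bystander: flat steel spanner, 160 long, lying on the bench beyond the clamp on the +y side. Origin at mid-length on its underside.
There are look-alikes about, which are no part of the job. What is shaped like the part that bears pad_mid but orange or pink is not meant.

How it is judged:
On the way, in this order (a step that is already met when the one before it is completed fails the run):
1. the pad is pushed home: its front within 1.5 mm of the stop screw's nose (the part of the jig called stop), and pressed towards it with over 3 N, clamp still open (x of pad_mid in the frame of stop above -0.0565 m and value of joint clamp below 0.3 rad and contact force between the fingers and pad above 3 N), for 0.1 s.
2. the clamp has snapped over and its foot is on the pad (value of joint clamp between 0.92 and 1.07 rad), for 0.2 s.
At the end, for the whole second after the job is handed in: The pad lies at rest within 2 mm of the end stop, and the clamp is over centre with its foot on the pad (joint 0.92 to 1.07) (all of step 2 and x of pad_mid in the frame of stop above -0.057 m and linear speed of pad below 0.01 m/s); the robot touches nothing.
It fails at once if the robot pushes the pad with more than 25 N (contact force between the fingers and pad above 25 N).
It fails at once if the robot pushes the clamp or the jig with more than 25 N (contact force between any of the fingers, the arm and jig above 25 N).
It fails at once if the socket, can or spanner is moved by more than 15 mm (distance of any of socket, oilcan, spanner from where it was at the start of the episode above 0.015 m).
It also fails if it takes over 61 s, if anything falls off the work surface, if the arm or the gripper's body presses on something with over 40 N, if the wrist force passes 120 N, or if a joint passes its speed limit or range.

## Working session

There is one attempt and no reset: what is moved stays moved. The work goes in short steps, Python scripts to look and compute and a tool call to move; the robot and the scene stay as the last step left them, time stands still between calls to the robot, and variables do not carry over. Pictures are saved under pics/ and viewed, and the job is handed in when it is done.

Besides the shell and the picture viewer there is one more tool, called after "Emit:" in YAML: its name, and indented under it one key for each argument. jog_arm: Moves the arm, as the interface text tells. Shifts and turns lie within -1 to 1; 1 stands for 0.6 m of shift or 2 pi rad of turn. Its arguments: {"type":"object","properties":{"commands":{"type":"array"},"newtons":{"type":"number"}},"required":["commands"]}

```bash
ls; mkdir -p pics
python3 - <<'E'
from plant import robot
import cv2,pickle
d={}
for c in ["side","top","wrist"]:
    if c=="wrist": print(robot.read_state())
    r=robot.read_camera(c); d[c]=r
    cv2.imwrite(f"pics/{c}0.png",r["pixels"][:,:,::-1])
    print(c,{k:v for k,v in r.items() if k!="pixels"})
    for n in ["jig","pad_mid","clamp","socket","oilcan","spanner"]:
        try:
            o=robot.trace(c,n); print(n,[(round(x["p"],2),[int(v) for v in x["uv"]],int(x["pixels"].sum())) for x in o]); d[c,n]=o
        except Exception as e: print(n,e)
pickle.dump(d,open("d0.pkl","wb"))
E
```

```text
pics
side {'fovy': 46.08743444664963, 'cx': 311.8006825086692, 'cy': 242.2910563725825, 'distortion': array([-0.06242941,  0.        ,  0.        ,  0.        ,  0.        ]), 'rvec': array([ 2.28450414, -0.97789456,  0.35418607]), 'tvec': array([-0.39061467,  0.38267837,  0.80949595])}
jig [(0.74, [354, 275], 4978)]
pad_mid [(0.84, [336, 299], 1600), (0.66, [236, 264], 1347), (0.6, [291, 405], 2161)]
clamp [(0.79, [352, 234], 631)]
socket [(0.98, [407, 355], 448), (0.73, [298, 210], 583)]
oilcan [(0.66, [464, 265], 1280)]
spanner [(0.7, [297, 210], 618)]
top {'fovy': 56.49392390613532, 'cx': 317.03138187140723, 'cy': 240.82426804774423, 'distortion': array([-0.08301578,  0.        ,  0.        ,  0.        ,  0.        ]), 'rvec': array([ 2.16664895, -2.13875147,  0.090001  ]), 'tvec': array([0.02443401, 0.57888002, 1.0586263 ])}
jig [(0.87, [357, 221], 2756)]
pad_mid [(0.9, [447, 305], 935), (0.85, [278, 277], 876), (0.81, [361, 247], 860), (0.66, [391, 331], 956)]
clamp [(0.56, [346, 213], 301), (0.29, [415, 169], 525)]
socket [(0.7, [426, 255], 171)]
oilcan [(0.58, [415, 170], 50
[... 622 characters left out ...]
 0.21465775]), 'wrist_torque': array([0.00266849, 0.03312336, 0.00474543]), 'opening': 0.09323160448402296}
wrist {'fovy': 65.7777273896391, 'cx': 317.62008941074373, 'cy': 236.94401790297573, 'distortion': array([-0.06668746,  0.        ,  0.        ,  0.        ,  0.        ]), 'tool_from_camera': array([[ 8.85969444e-04, -9.56129103e-01, -2.92944284e-01,
         8.11597142e-02],
       [ 9.99999590e-01,  7.92575126e-04,  4.37506187e-04,
        -8.42336452e-06],
       [-1.86132045e-04, -2.92944552e-01,  9.56129413e-01,
        -1.65669843e-01],
       [ 0.00000000e+00,  0.00000000e+00,  0.00000000e+00,
         1.00000000e+00]])}
jig []
pad_mid []
clamp []
socket []
oilcan []
spanner []
```

View pics/side0.png

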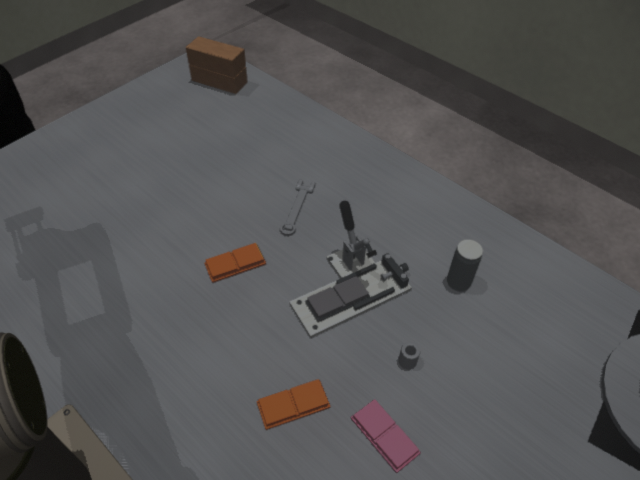

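View pics/top0.png

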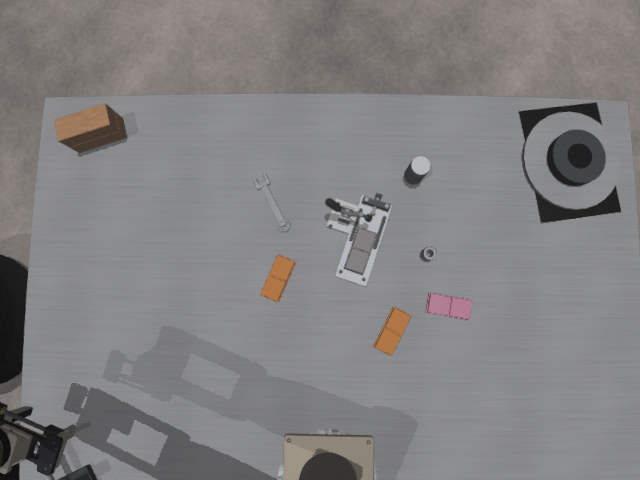

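In the side view, the candidates for the pad are the dark grey one in the jig (336,299), orange at (235,262) and (293,403), and pink at (386,435). In the top view they are grey at (361,247), orange at (278,277) and (392,331), and pink at (449,306). I choose the grey one lying in the jig's channel, and will check it in close crops.

Run:
```python
import cv2
a=cv2.imread("pics/top0.png")[180:300,310:410]; cv2.imwrite("pics/topc.png",cv2.resize(a,None,fx=5,fy=5,interpolation=cv2.INTER_CUBIC))
a=cv2.imread("pics/side0.png")[190:345,280:420]; cv2.imwrite("pics/sidec.png",cv2.convertScaleAbs(cv2.resize(a,None,fx=3.8,fy=3.8,interpolation=cv2.INTER_CUBIC),alpha=1.5))
```

```text
(no output)
```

View pics/topc.png

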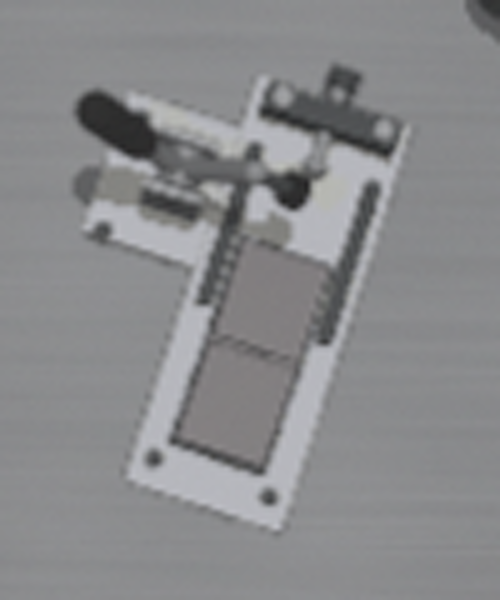

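View pics/sidec.png

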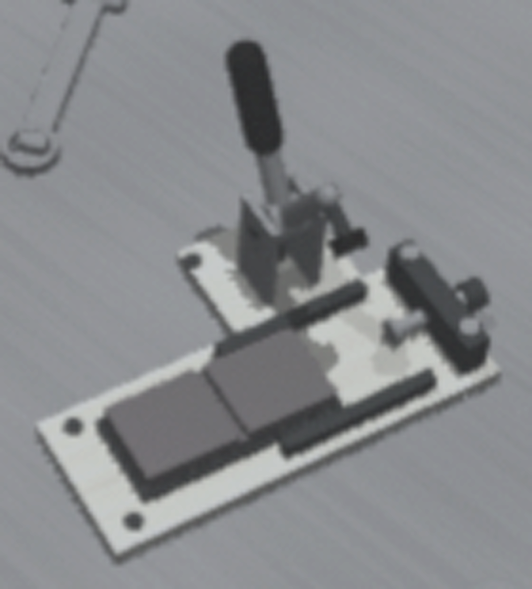

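The crop shows the grey two-block pad in the channel, short of the stop. The handle leans to +y. Next I fit the jig pose from its bed corners.

```bash
cat > h.py <<'E'
import numpy as np,cv2,pickle
from scipy.optimize import least_squares
def K(c):
    f=240/np.tan(np.radians(c["fovy"])/2); return np.array([[f,0,c["cx"]],[0,f,c["cy"]],[0,0,1]])
def proj(c,P): return cv2.projectPoints(np.asarray(P,float).reshape(-1,3),c["rvec"],c["tvec"],K(c),c["distortion"])[0][:,0]
def ray(c,uv):
    n=cv2.undistortPoints(np.array([[uv]],float),K(c),c["distortion"])[0,0]
    R=cv2.Rodrigues(c["rvec"])[0]; return -R.T@c["tvec"].ravel(), R.T@np.array([n[0],n[1],1])
def atz(c,uv,z):
    o,d=ray(c,uv); return o+d*(z-o[2])/d[2]
def J2W(p,P):
    P=np.asarray(P,float).reshape(-1,3)/1000; c,s=np.cos(p[2]),np.sin(p[2])
    return np.c_[p[0]+c*P[:,0]-s*P[:,1],p[1]+s*P[:,0]+c*P[:,1],P[:,2]]
def W2J(p,W):
    W=np.asarray(W,float).reshape(-1,3); c,s=np.cos(p[2]),np.sin(p[2]); d=W[:,:2]-p[:2]
    return 1000*np.c_[c*d[:,0]+s*d[:,1],-s*d[:,0]+c*d[:,1],W[:,2]]
E
python3 - <<'E'
from h import *
d=pickle.load(open("d0.pkl","rb"))
t=lambda a:(np.array(a,float)+.5)/5-.5+[310,180]
s=lambda a:(np.array(a,float)+.5)/3.8-.5+[280,190]
tp=t([(128,477),(280,530),(410,125),(262,75)]); sp=s([(38,427),(117,550),(500,370)])
TJ=[[-125,41,10],[-125,-41,10],[90,-41,10],[90,41,10]]
def f(p,sep=None):
    r=[]
    if sep!="s": r.append((proj(d["top"],J2W(p,TJ))-tp).ravel())
    if sep!="t": r.append((proj(d["side"],J2W(p,TJ[:3]))-sp).ravel())
    return np.concatenate(r)
p0=[.6,-.05,0]
for sep in ["t","s",None]:
    R=least_squares(f,p0,args=(sep,)); p=R.x; print(sep,p,np.round(R.fun,1))
np.save("jig.npy",p)
top,side=d["top"],d["side"]
print("lining rear corners top (z27):",[W2J(p,atz(top,t(q),.027)).round(1) for q in [(172,440),(264,470),(333,267),(247,237)]])
print("side lining",[W2J(p,atz(side,s(q),.027)).round(1) for q in [(102,418),(150,485),(335,390),(275,330)]])
# nose
print("nose side",W2J(p,atz(side,s((388,328)),.018)), "top",W2J(p,atz(top,t((318,165)),.018)))
# tip triangulate
A=[];b=[]
for c,q in((top,t((98,108))),(side,s((243,48)))):
    o,v=ray(c,q); v/=np.linalg.norm(v); M=np.eye(3)-np.outer(v,v); A.append(M); b.append(M@o)
x=np.linalg.lstsq(np.vstack(A),np.concatenate(b),rcond=None)[0]; print("tip",x,W2J(p,x))
th=.525;print("tip pred jig",24,62+94*np.sin(th),55+94*np.cos(th))
for n,z in (("socket",.02),("oilcan",.05),("spanner",.004)):
  for c in("top","side"):
    for o in d[c,n]: print(n,c,o["p"],W2J(p,atz(d[c],o["uv"],z)).round(0))
E
```

```text
t [ 0.60217696 -0.08905189 -0.31185321] [-0.8  0.3  0.4  0.3  0.9 -0.3 -0.6 -0.4]
s [ 0.60097732 -0.08774094 -0.30557801] [-0.8 -1.   0.1  1.2  0.7 -0.4]
None [ 0.60147206 -0.08837573 -0.30961303] [-1.   0.7  0.3  0.6  0.6 -0.  -0.9 -0.1 -0.4 -1.2  0.4  1.   1.2 -0.2]
lining rear corners top (z27): [array([[-99.5,  24.7,  27. ]]), array([[-99.2, -22.3,  27. ]]), array([[  6.1, -23.7,  27. ]]), array([[ 6.9, 20.9, 27. ]])]
side lining [array([[-101.5,   18.2,   27. ]]), array([[-99.6, -24.8,  27. ]]), array([[  3.2, -20.8,  27. ]]), array([[-3.6, 23. , 27. ]])]
nose side [[49.66727129  2.81214068 18.        ]] top [[53.88682064 -1.67902438 18.        ]]
tip [0.65497021 0.00428813 0.13680245] [[ 22.72063349 104.55819607 136.80245412]]
tip pred jig 24 109.114022439337 136.34045051255646
socket top 0.7 [[  -6. -157.   20.]]
socket side 0.98 [[  -4. -159.   20.]]
socket side 0.73 [[-11. 223.  20.]]
oilcan top 0.58 [[179. -66.  50.]]
oilcan top 0.33 [[-17. 236.  50.]]
oilcan side 0.66 [[179. -69.  50.]]
spanner top 0.7 [[  4. 252.   4.]]
spanner side 0.7 [[ -4. 237.   4.]]
```

Run:
```python
from h import *
p=np.load("jig.npy"); st=np.array([.18119,.57199,.21865])
for q in [(-130,0,80),(-130,0,13)]:
    w=J2W(p,q)[0]; print(q,w,(w-st)/.6)
a=np.array([.480015,3.10468,0]);R=cv2.Rodrigues(a)[0];print(R)
c,s=np.cos(p[2]),np.sin(p[2]); T=np.array([[-c,-s,0],[-s,c,0],[0,0,-1.]]);T=T.T if 0 else np.c_[[-c,-s,0],[-s,c,0],[0,0,-1]]
print(T, cv2.Rodrigues(T@R.T)[0].ravel()/(2*np.pi)); print("unit jigx/0.6 per mm",c/600,s/600)
```

```text
(-130, 0, 80) [ 0.47765336 -0.04876602  0.08      ] [ 0.4941056  -1.03459337 -0.23108333]
(-130, 0, 13) [ 0.47765336 -0.04876602  0.013     ] [ 0.4941056  -1.03459337 -0.34275   ]
[[-9.53307561e-01  3.02001149e-01  2.39230722e-05]
 [ 3.02001149e-01  9.53307561e-01 -3.69874948e-06]
 [-2.39230722e-05  3.69874948e-06 -1.00000000e+00]]
[[-0.95245155  0.30469009  0.        ]
 [ 0.30469009  0.95245155  0.        ]
 [ 0.          0.         -1.        ]] [ 5.94046052e-07  3.80664208e-06 -4.49121220e-04]
unit jigx/0.6 per mm 0.0015874192429027626 -0.0005078168223284823
```

Emit:
jog_arm:
  commands:
    - [[0.5,-0.5,0],[0,0,0],1]
    - [[0.5,-0.5,0],[0,0,0],1]
    - [[0.5,-0.5,0],[0,0,0],1]
    - [[0.5,-0.5,0],[0,0,0],1]
    - [[0.5,-0.5,0],[0,0,0],1]
    - [[0.5,-0.5,0],[0,0,0],1]
    - [[0.5,-0.5,0],[0,0,0],1]
    - [[0.494,-0.95,0],[0,0,0],1]
    - [[0.494,-0.95,0],[0,0,0],1]
    - [[0.494,-0.95,0],[0,0,0],1]
  newtons: 20

```text
t: 2.3
tool_pos: [0.4785, 0.0826, 0.2187]
orientation: [0.48, 3.104, 0.0]
force: [0.5, 0.1, 0.2]
opening: 0.0008
```

Next target: (0.4777, -0.0488, 0.08).

Emit:
jog_arm:
  commands:
    - [[0,-0.219,0],[0,0,0],1]
    - [[0,-0.219,0],[0,0,0],1]
    - [[0,-0.219,0],[0,0,0],1]
    - [[-0.001,-0.219,-0.1],[0,0,0],1]
    - [[-0.001,-0.219,-0.2],[0,0,0],1]
    - [[-0.001,-0.219,-0.231],[0,0,0],1]
    - [[-0.001,-0.219,-0.231],[0,0,0],1]

```text
t: 3.18
tool_pos: [0.4763, -0.0475, 0.0782]
orientation: [-0.478, -3.101, -0.001]
force: [0.6, -0.3, 0.2]
opening: 0.0005
```

Run:
```python
from plant import robot
import cv2
for c in ["wrist","side"]:
    print(robot.read_state()["tool_pos"])
    r=robot.read_camera(c); im=r["pixels"][:,:,::-1]
    if c=="side": im=cv2.resize(im[180:350,260:430],None,fx=3.4,fy=3.4)
    cv2.imwrite(f"pics/{c}1.png",im)
```

```text
[ 0.47628927 -0.04752352  0.0782237 ]
[ 0.47771969 -0.04794869  0.0800682 ]
```

View pics/wrist1.png

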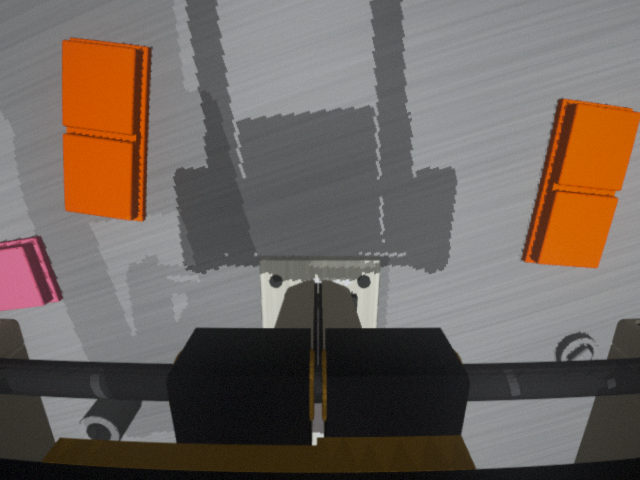

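View pics/side1.png

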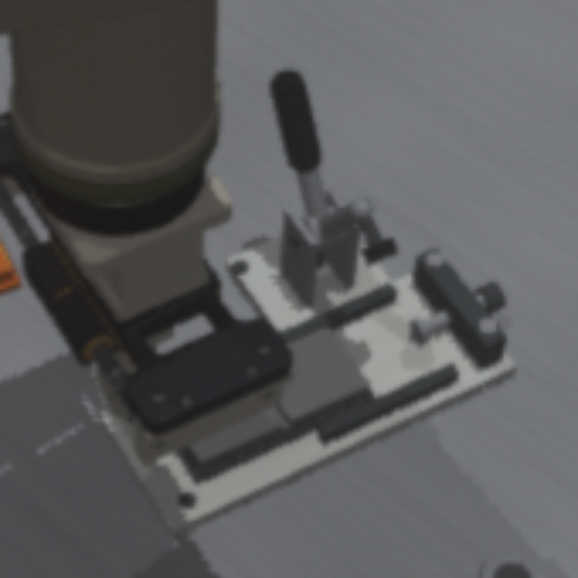

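Wrist view: the bed's near edge spans columns 262–380, so the fingers (column 318) are centred in y. Next I lower to z≈0.013.

Emit:
jog_arm:
  commands:
    - [[0,-0.001,-0.06],[0,0,0],1]
    - [[0,-0.001,-0.1],[0,0,0],1]
    - [[0,-0.001,-0.111],[0,0,0],1]
    - [[0,-0.001,-0.111],[0,0,0],1]

```text
t: 3.78
tool_pos: [0.4796, -0.0489, 0.0158]
orientation: [0.478, 3.102, 0.0]
force: [-0.3, 0.6, 0.4]
opening: 0.0005
```

Emit:
jog_arm:
  commands:
    - [[0,0,-0.003],[0,0,0],1]
    - [[0.003,-0.001,-0.003],[0,0,0],1]
    - [[0.006,-0.002,-0.003],[0,0,0],1]
    - [[0.009,-0.003,-0.003],[0,0,0],1]
    - [[0.012,-0.004,-0.003],[0,0,0],1]
    - [[0.015,-0.005,-0.003],[0,0,0],1]

```text
t: 4.53
tool_pos: [0.4887, -0.052, 0.014]
orientation: [0.478, 3.102, 0.0]
force: [0.2, 0.7, -0.6]
opening: 0.0006
```

```bash
cat > w.py <<'E'
from plant import robot
from h import *
p=np.load("jig.npy"); s=robot.read_state(); print(s["t"],s["tool_pos"].round(4),W2J(p,s["tool_pos"]).round(1),"Fjig",(lambda f:(f[0]*np.cos(p[2])+f[1]*np.sin(p[2]),-f[0]*np.sin(p[2])+f[1]*np.cos(p[2]),f[2]))(s["force"]))
E
python3 w.py
```

```text
4.525 [ 0.4887 -0.052   0.014 ] [[-118.5    0.3   14. ]] Fjig (np.float64(-0.006584884565137977), np.float64(0.7109212819186508), np.float64(-0.5713977803559663))
```

Emit:
jog_arm:
  commands:
    - [[0.003,-0.001,0],[0,0,0],1]
    - [[0.006,-0.002,0],[0,0,0],1]
    - [[0.009,-0.003,0],[0,0,0],1]
    - [[0.012,-0.004,0],[0,0,0],1]
    - [[0.015,-0.005,0],[0,0,0],1]
    - [[0.018,-0.006,0],[0,0,0],1]
    - [[0.021,-0.007,0],[0,0,0],1]

```text
t: 5.4
tool_pos: [0.5013, -0.0562, 0.0139]
orientation: [0.478, 3.102, 0.0]
force: [-1.5, 0.4, 0.6]
opening: 0.0004
```

```bash
python3 w.py
```

```text
5.4 [ 0.5013 -0.0562  0.0139] [[-105.2    0.2   13.9]] Fjig (np.float64(-1.5404438654584571), np.float64(-0.08291702430184461), np.float64(0.567444760011605))
```

Emit:
jog_arm:
  commands:
    - [[0.004,-0.0013,0],[0,0,0],1]
    - [[0.008,-0.0026,0],[0,0,0],1]
    - [[0.012,-0.0038,0],[0,0,0],1]
    - [[0.016,-0.005,0],[0,0,0],1]
    - [[0.02,-0.0064,0],[0,0,0],1]
    - [[0.024,-0.0077,0],[0,0,0],1]
    - [[0.028,-0.009,0],[0,0,0],1]
    - [[0.032,-0.0102,0],[0,0,0],1]
    - [[0.036,-0.0115,0],[0,0,0],1]

```text
t: 6.52
tool_pos: [0.5231, -0.0631, 0.0139]
orientation: [0.478, 3.102, 0.0]
force: [-0.8, 0.3, -0.6]
opening: 0.0008
```

```bash
python3 w.py
```

```text
6.525 [ 0.5231 -0.0631  0.0139] [[-82.3   0.2  13.9]] Fjig (np.float64(-0.8465855064402836), np.float64(0.05814896709676373), np.float64(-0.6113576475865627))
```

```bash
python3 - <<'E'
from plant import robot
import cv2
r=robot.read_camera("side"); im=r["pixels"][:,:,::-1]
cv2.imwrite("pics/side2.png",cv2.convertScaleAbs(cv2.resize(im[200:340,280:420],None,fx=4.2,fy=4.2,interpolation=cv2.INTER_CUBIC),alpha=1.4))
E
python3 w.py
```

```text
6.575 [ 0.5234 -0.0632  0.014 ] [[-82.    0.2  14. ]] Fjig (np.float64(-0.09858841144893049), np.float64(0.24324042048166317), np.float64(-0.5067154597416095))
```

View pics/side2.png

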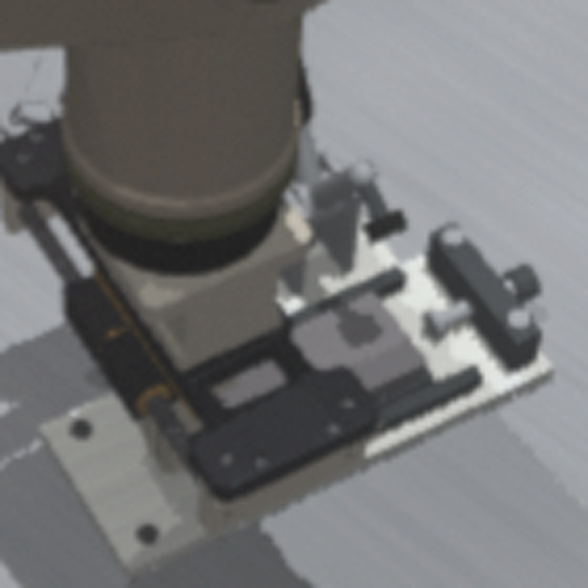

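The pad slides with the fingers; its front is roughly 15 mm from the nose. I continue more finely.

Emit:
jog_arm:
  commands:
    - [[0.0016,-0.0005,0],[0,0,0],1]
    - [[0.0032,-0.001,0],[0,0,0],1]
    - [[0.0048,-0.0015,0],[0,0,0],1]
    - [[0.0064,-0.002,0],[0,0,0],1]
    - [[0.008,-0.0026,0],[0,0,0],1]
    - [[0.0096,-0.003,0],[0,0,0],1]
    - [[0.0112,-0.0036,0],[0,0,0],1]

```text
t: 7.45
tool_pos: [0.5302, -0.0654, 0.014]
orientation: [0.478, 3.102, 0.0]
force: [-1.0, 0.4, 0.6]
opening: 0.0006
```

```bash
python3 w.py
```

```text
7.45 [ 0.5302 -0.0654  0.014 ] [[-74.9   0.2  14. ]] Fjig (np.float64(-1.1117095913176491), np.float64(0.058772488731751005), np.float64(0.6158985683510985))
```

Run:
```python
from plant import robot
from h import *
r=robot.read_camera("side"); im=r["pixels"][:,:,::-1]
cv2.imwrite("pics/side3.png",cv2.convertScaleAbs(cv2.resize(im[250:310,340:420],None,fx=8,fy=8,interpolation=cv2.INTER_CUBIC),alpha=1.4))
```

```text
(no output)
```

View pics/side3.png

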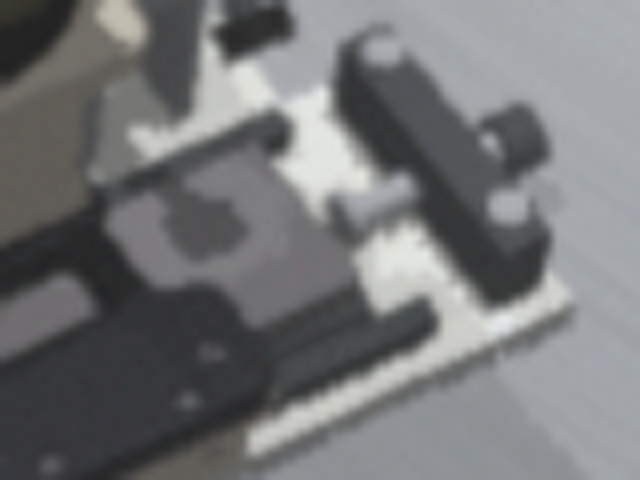

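Run:
```python
from h import *
d=pickle.load(open("d0.pkl","rb"));c=d["side"];p=np.load("jig.npy")
s=lambda a:(np.array(a,float)+.5)/8-.5+[340,250]
for q,z in [((355,270),.027),((270,150),.027),((348,218),.018),((338,200),.025)]: print(q,W2J(p,atz(c,s(q),z)).round(1))
for q in [(46,0,25),(50,0,25),(54,0,25),(58,0,25),(70,0,25)]: print(q,(proj(c,J2W(p,q))[0]-[340,250]+.5)*8)
```

```text
(355, 270) [[ 39.7 -18.2  27. ]]
(270, 150) [[41.1 20.1 27. ]]
(348, 218) [[50.7 -0.  18. ]]
(338, 200) [[48.1  1.4 25. ]]
(46, 0, 25) [334.22780445 208.48850469]
(50, 0, 25) [348.70018287 201.80362788]
(54, 0, 25) [363.13656701 195.1345593 ]
(58, 0, 25) [377.53702316 188.48127399]
(70, 0, 25) [420.52349087 168.61586537]
```

The pad front is at about x 43 and the nose at about 48–51, so 5–8 mm are left.

Emit:
jog_arm:
  commands:
    - [[0.0012,-0.0004,0],[0,0,0],1]
    - [[0.002,-0.0006,0],[0,0,0],1]
    - [[0.0028,-0.0009,0],[0,0,0],1]
    - [[0.0036,-0.0011,0],[0,0,0],1]
    - [[0.0044,-0.0014,0],[0,0,0],1]

```text
t: 8.12
tool_pos: [0.533, -0.0663, 0.014]
orientation: [0.478, 3.102, 0.0]
force: [-0.2, 0.8, 0.5]
opening: 0.0001
```

```bash
python3 w.py
```

```text
8.125 [ 0.533  -0.0663  0.014 ] [[-72.    0.2  14. ]] Fjig (np.float64(-0.4562026422218252), np.float64(0.7000788077710529), np.float64(0.4573606150367364))
```

Emit:
jog_arm:
  commands:
    - [[0.0008,-0.00025,0],[0,0,0],1]
    - [[0.0013,-0.0004,0],[0,0,0],1]
    - [[0.0018,-0.0006,0],[0,0,0],1]
    - [[0.0023,-0.0007,0],[0,0,0],1]

```text
t: 8.62
tool_pos: [0.5344, -0.0667, 0.014]
orientation: [0.478, 3.102, 0.0]
force: [-0.5, 0.1, 0.2]
opening: 0.0006
```

```bash
python3 w.py
```

```text
8.625 [ 0.5344 -0.0667  0.014 ] [[-70.5   0.2  14. ]] Fjig (np.float64(-0.5562725309389067), np.float64(-0.026302957866583793), np.float64(0.1621568654271135))
```

Emit:
jog_arm:
  commands:
    - [[0.0008,-0.00025,0],[0,0,0],1]
    - [[0.0013,-0.0004,0],[0,0,0],1]
    - [[0.0018,-0.0006,0],[0,0,0],1]
    - [[0.0023,-0.0007,0],[0,0,0],1]

```text
t: 9.12
tool_pos: [0.535, -0.0669, 0.0138]
orientation: [0.478, 3.103, 0.0]
force: [-6.4, 1.4, 3.9]
opening: 0.0006
```

```bash
python3 w.py
```

```text
9.125 [ 0.535  -0.0669  0.0138] [[-69.9   0.2  13.8]] Fjig (np.float64(-6.497843007377756), np.float64(-0.6481118150908842), np.float64(3.94722168912947))
```

Emit:
jog_arm:
  commands:
    - [[0.0015,-0.0005,0],[0,0,0],1]
    - [[0.0017,-0.00055,0],[0,0,0],1]
    - [[0.0017,-0.00055,0],[0,0,0],1]

```text
t: 9.5
tool_pos: [0.5349, -0.0669, 0.0135]
orientation: [-0.478, -3.104, -0.001]
force: [-7.1, 1.8, 3.6]
opening: 0.0004
```

```bash
python3 w.py
```

```text
9.5 [ 0.5349 -0.0669  0.0135] [[-69.9   0.2  13.5]] Fjig (np.float64(-7.302647084912484), np.float64(-0.4315989279281207), np.float64(3.610953504615897))
```

Emit:
jog_arm:
  commands:
    - [[0.002,-0.0006,0],[0,0,0],1]
    - [[0.0023,-0.0007,0],[0,0,0],1]
    - [[0.0023,-0.0007,0],[0,0,0],1]
    - [[0.0023,-0.0007,0],[0,0,0],1]

```text
t: 10.0
tool_pos: [0.5349, -0.0668, 0.0131]
orientation: [-0.477, -3.101, -0.001]
force: [-7.1, 2.0, 4.7]
opening: 0.0003
```

```bash
python3 w.py;  python3 - <<'E'
from plant import robot
from h import *
r=robot.read_camera("side"); im=r["pixels"][:,:,::-1]
cv2.imwrite("pics/side4.png",cv2.convertScaleAbs(cv2.resize(im[250:310,340:420],None,fx=8,fy=8,interpolation=cv2.INTER_CUBIC),alpha=1.4))
E
```

```text
10.0 [ 0.5349 -0.0668  0.0131] [[-69.9   0.2  13.1]] Fjig (np.float64(-7.367909170635776), np.float64(-0.25250824380249326), np.float64(4.679673139864021))
```

View pics/side4.png

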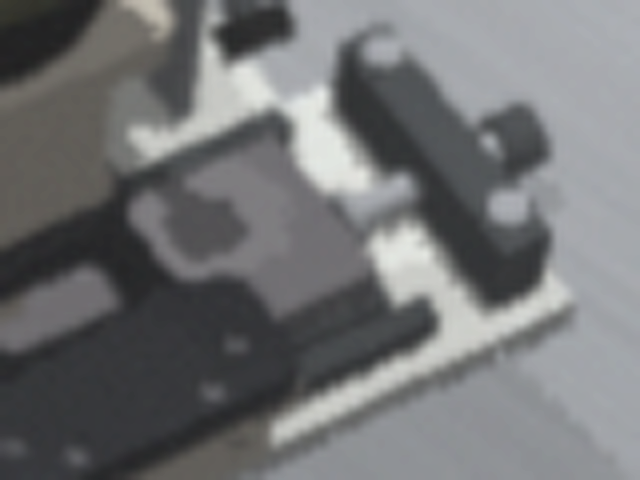

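The pad front touches the nose at about (345,205) in the crop. A steady 7 N with no travel means it is home. Next I back off and rise.

Emit:
jog_arm:
  commands:
    - [[-0.003,0.001,0],[0,0,0],1]
    - [[-0.012,0.004,0],[0,0,0],1]
    - [[-0.03,0.0096,0.02],[0,0,0],1]
    - [[-0.04,0.0128,0.1],[0,0,0],1]
    - [[-0.05,0.016,0.2],[0,0,0],1]
    - [[-0.05,0.016,0.3],[0,0,0],1]
    - [[-0.05,0.016,0.34],[0,0,0],1]
    - [[-0.05,0.016,0.34],[0,0,0],1]

```text
t: 11.05
tool_pos: [0.5066, -0.0576, 0.22]
orientation: [0.478, 3.103, 0.001]
force: [0.3, -0.3, -0.2]
opening: 0.0004
```

```bash
python3 w.py;  python3 - <<'E'
from plant import robot
from h import *
p=np.load("jig.npy")
for n in ("top","side"):
    r=robot.read_camera(n); im=r["pixels"][:,:,::-1]
    a=im[180:300,310:410] if n=="top" else im[190:345,280:420]
    cv2.imwrite(f"pics/{n}5.png",cv2.convertScaleAbs(cv2.resize(a,None,fx=4,fy=4,interpolation=cv2.INTER_CUBIC),alpha=1.3))
    o=robot.trace(n,"grip_tip"); print(n,[(x["p"],x["uv"],x["pixels"].sum()) for x in o])
st=robot.read_state()["tool_pos"]
for q in [(24,160,230),(24,160,118),(24,140,118)]:
    w=J2W(p,q)[0]; print(q,w.round(4),((w-st)/.6).round(4))
E
```

```text
11.05 [ 0.5066 -0.0576  0.22  ] [[-99.7   0.4 220. ]] Fjig (np.float64(0.3725191353417312), np.float64(-0.21225440936963597), np.float64(-0.2353264602802965))
top []
side [(0.5, [361.5, 244.6], np.int64(277))]
(24, 160, 230) [0.6731 0.0567 0.23  ] [0.282  0.1896 0.0252]
(24, 160, 118) [0.6731 0.0567 0.118 ] [ 0.282   0.1896 -0.1614]
(24, 140, 118) [0.667  0.0377 0.118 ] [ 0.2719  0.1578 -0.1614]
```

View pics/side5.png

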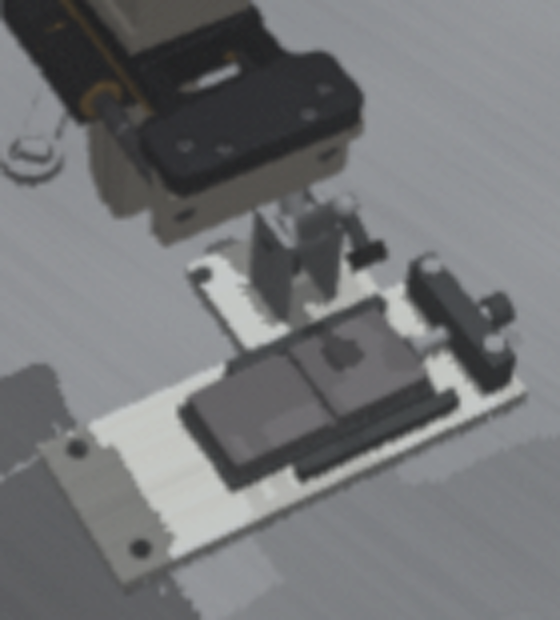

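View pics/top5.png

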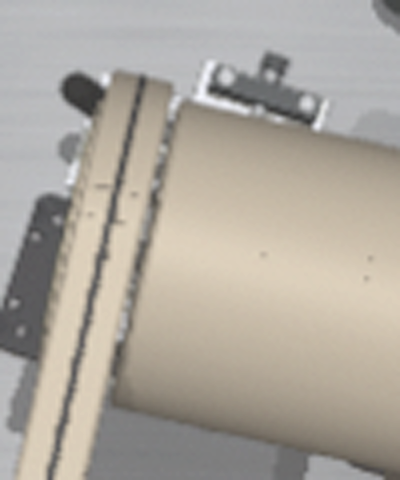

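The pad stays against the nose. Next I move to the +y side of the handle at (24,160) in the jig frame.

Emit:
jog_arm:
  commands:
    - [[0.282,0.19,0.01],[0,0,0],1]
    - [[0.282,0.19,0.01],[0,0,0],1]
    - [[0.282,0.19,0.01],[0,0,0],1]
    - [[0.282,0.19,0.01],[0,0,0],1]
    - [[0.282,0.19,-0.06],[0,0,0],1]
    - [[0.282,0.19,-0.12],[0,0,0],1]
    - [[0.282,0.19,-0.161],[0,0,0],1]
    - [[0.282,0.19,-0.161],[0,0,0],1]

```text
t: 12.25
tool_pos: [0.6698, 0.057, 0.1131]
orientation: [-0.476, -3.09, 0.001]
force: [-0.2, -0.6, 0.2]
opening: 0.0002
```

```bash
python3 w.py;  python3 - <<'E'
from plant import robot
from h import *
for n in ("side","wrist"):
    r=robot.read_camera(n); im=r["pixels"][:,:,::-1]
    if n=="side": im=cv2.resize(im[160:330,270:440],None,fx=3.5,fy=3.5,interpolation=cv2.INTER_CUBIC)
    cv2.imwrite(f"pics/{n}6.png",im)
E
```

```text
12.25 [0.6698 0.057  0.1131] [[ 20.8 159.3 113.1]] Fjig (np.float64(0.00528181643540343), np.float64(-0.6764524310391024), np.float64(0.21466261845387924))
```

View pics/side6.png

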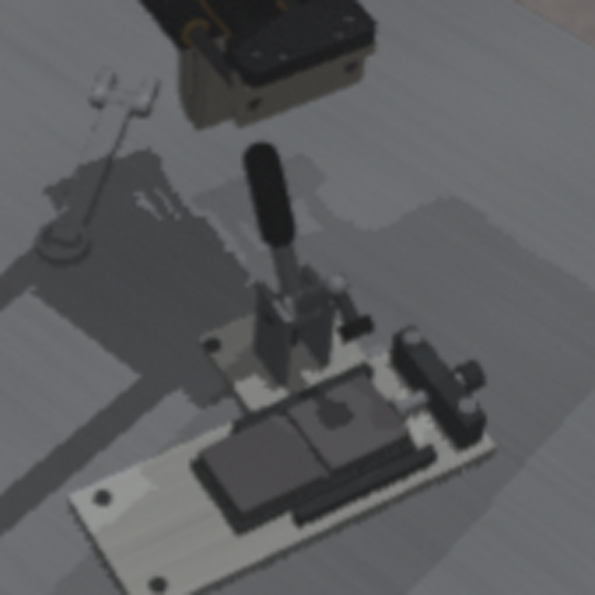

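View pics/wrist6.png

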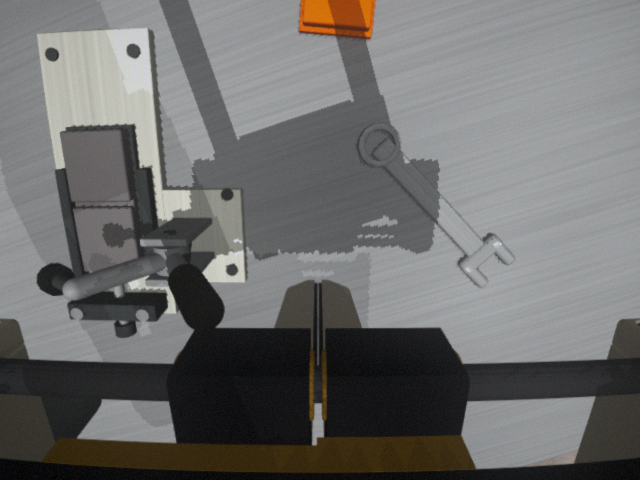

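```bash
python3 w.py;  python3 - <<'E'
from plant import robot
from h import *
p=np.load("jig.npy"); r=robot.read_camera("wrist"); s=robot.read_state()
R=cv2.Rodrigues(s["orientation"])[0]; T=r["tool_from_camera"]
C=R@T[:3,3]+s["tool_pos"]; RC=R@T[:3,:3]
c=dict(r); c["rvec"]=cv2.Rodrigues(RC.T)[0]; c["tvec"]=-RC.T@C
print("tcp px",proj(c,s["tool_pos"]))
for q in [(24,109,136),(24,62,55),(-125,41,10),(-125,-41,10)]: print(q,proj(c,J2W(p,q)))
cv2.imwrite("pics/wrist7.png",cv2.resize(r["pixels"][150:350,20:320,::-1],None,fx=2.5,fy=2.5))
for q in [(24,160,118),(24,140,118)]:
    w=J2W(p,q)[0]; print(q,((w-s["tool_pos"])/.6).round(4))
print(robot.trace("wrist","grip_tip")[:1] and [x["uv"] for x in robot.trace("wrist","grip_tip")])
E
```

```text
12.35 [0.6726 0.0569 0.1178] [[ 23.5 160.1 117.8]] Fjig (np.float64(0.3732319262400099), np.float64(0.5208102008442839), np.float64(-0.04316623613438342))
tcp px [[317.431653  296.0519134]]
(24, 109, 136) [[203.5085006  310.98546889]]
(24, 62, 55) [[169.05357652 251.87598044]]
(-125, 41, 10) [[143.87826239  23.52186487]]
(-125, -41, 10) [[32.78883696 29.44520823]]
(24, 160, 118) [-0.0007 -0.0004 -0.0017]
(24, 140, 118) [-0.0109 -0.0321 -0.0017]
[[162.4, 271.4]]
```

View pics/wrist7.png

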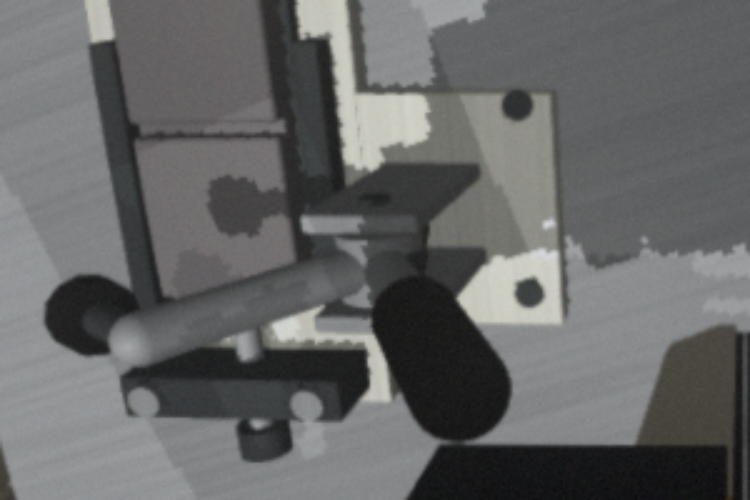

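Predicted and seen grip ends agree within about 2 mm. I approach along jig -y.

Emit:
jog_arm:
  commands:
    - [[-0.002,-0.006,-0.0005],[0,0,0],1]
    - [[-0.004,-0.012,-0.0005],[0,0,0],1]
    - [[-0.006,-0.018,-0.0005],[0,0,0],1]
    - [[-0.008,-0.024,-0.0005],[0,0,0],1]
    - [[-0.009,-0.029,-0.0005],[0,0,0],1]
    - [[-0.01,-0.032,-0.0005],[0,0,0],1]
    - [[-0.011,-0.034,-0.0005],[0,0,0],1]

```text
t: 13.38
tool_pos: [0.6675, 0.0364, 0.1197]
orientation: [-0.477, -3.101, -0.002]
force: [-0.5, -0.6, 0.1]
opening: 0.0005
```

```bash
python3 w.py
```

```text
13.375 [0.6675 0.0364 0.1197] [[ 24.8 139.  119.7]] Fjig (np.float64(-0.3226506949856601), np.float64(-0.7497549722676501), np.float64(0.09526036329546429))
```

Emit:
jog_arm:
  commands:
    - [[-0.001,-0.002,-0.002],[0,0,0],1]
    - [[-0.0015,-0.004,-0.002],[0,0,0],1]
    - [[-0.002,-0.006,-0.002],[0,0,0],1]
    - [[-0.0025,-0.008,-0.002],[0,0,0],1]

```text
t: 13.88
tool_pos: [0.666, 0.0316, 0.1185]
orientation: [-0.477, -3.101, -0.002]
force: [-0.1, 0.0, 0.5]
opening: 0.0006
```

```bash
python3 w.py
```

```text
13.875 [0.666  0.0316 0.1185] [[ 24.9 133.9 118.5]] Fjig (np.float64(-0.12467082510768446), np.float64(-0.030673106172815115), np.float64(0.4816432341334202))
```

Emit:
jog_arm:
  commands:
    - [[-0.001,-0.002,-0.001],[0,0,0],1]
    - [[-0.0015,-0.004,-0.001],[0,0,0],1]
    - [[-0.002,-0.006,-0.001],[0,0,0],1]
    - [[-0.0025,-0.007,-0.001],[0,0,0],1]

```text
t: 14.38
tool_pos: [0.6648, 0.0282, 0.118]
orientation: [-0.477, -3.101, -0.005]
force: [2.2, 5.4, -0.8]
opening: 0.0009
```

```bash
python3 w.py
```

```text
14.375 [0.6648 0.0282 0.118 ] [[ 24.8 130.3 118. ]] Fjig (np.float64(0.42021153438479497), np.float64(5.824689241360083), np.float64(-0.8402361562400237))
```

Emit:
jog_arm:
  commands:
    - [[-0.001,-0.003,0],[0,0,0],1]
    - [[-0.0014,-0.0045,0],[0,0,0],1]
    - [[-0.002,-0.006,0],[0,0,0],1]
    - [[-0.0025,-0.0075,0],[0,0,0],1]

```text
t: 14.88
tool_pos: [0.6644, 0.0269, 0.1189]
orientation: [-0.475, -3.104, -0.012]
force: [4.6, 13.2, 2.5]
opening: 0.0007
```

```bash
python3 w.py
```

```text
14.875 [0.6644 0.0269 0.1189] [[ 24.8 129.  118.9]] Fjig (np.float64(0.3870795885889251), np.float64(13.937907361921285), np.float64(2.4718451673707182))
```

```bash
python3 - <<'E'
from plant import robot
from h import *
r=robot.read_camera("side"); im=r["pixels"][:,:,::-1]
cv2.imwrite("pics/side8.png",cv2.convertScaleAbs(cv2.resize(im[160:300,280:420],None,fx=4.2,fy=4.2,interpolation=cv2.INTER_CUBIC),alpha=1.5))
r=robot.read_camera("wrist");cv2.imwrite("pics/wrist8.png",r["pixels"][:,:,::-1])
E
python3 w.py
```

```text
14.975 [0.6644 0.0268 0.119 ] [[ 24.9 128.9 119. ]] Fjig (np.float64(-0.20975580102432767), np.float64(13.531924314644884), np.float64(1.1829871798974512))
```

View pics/side8.png

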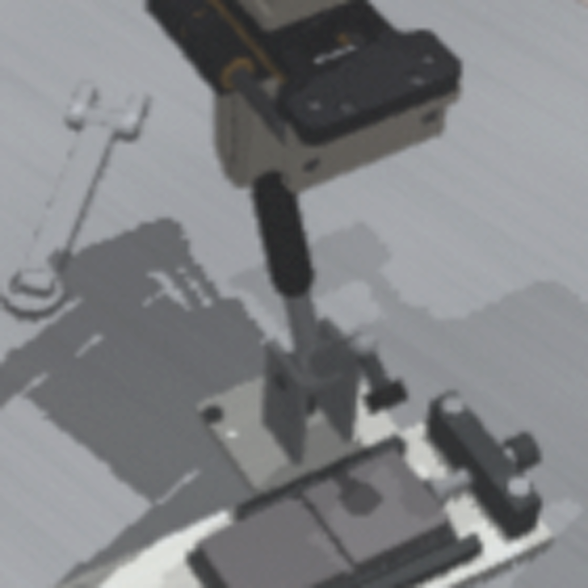

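View pics/wrist8.png

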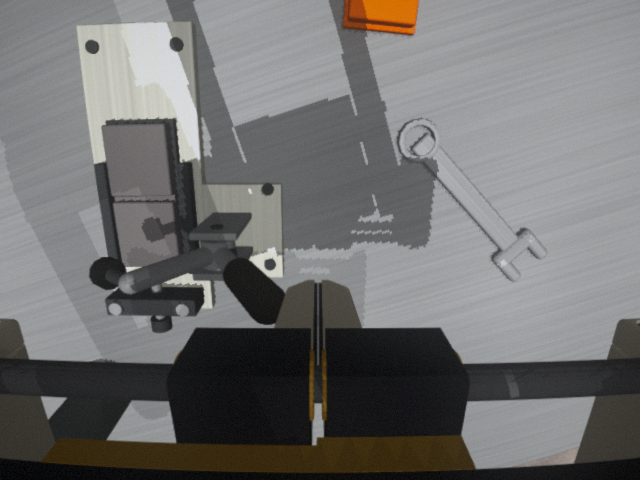

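Contact is right at the grip's end, as planned. Friction from the rising tip adds to the load, so I follow the arc (-y and +z).

Emit:
jog_arm:
  commands:
    - [[-0.0018,-0.0057,0.001],[0,0,0],1]
    - [[-0.0019,-0.006,0.0025],[0,0,0],1]
    - [[-0.002,-0.0063,0.004],[0,0,0],1]

```text
t: 15.35
tool_pos: [0.6634, 0.025, 0.1208]
orientation: [-0.473, -3.104, -0.015]
force: [4.2, 8.0, -5.3]
opening: 0.0004
```

```bash
python3 w.py
```

```text
15.35 [0.6634 0.025  0.1208] [[ 24.5 126.8 120.8]] Fjig (np.float64(1.5909108054771712), np.float64(8.95899995821116), np.float64(-5.287653985330207))
```

It moves now: about 10.4 N across the handle. I continue along the arc.

Emit:
jog_arm:
  commands:
    - [[-0.0013,-0.004,0.0015],[0,0,0],1]
    - [[-0.0023,-0.007,0.003],[0,0,0],1]
    - [[-0.0033,-0.0105,0.0045],[0,0,0],1]
    - [[-0.0043,-0.0135,0.006],[0,0,0],1]

```text
t: 15.85
tool_pos: [0.6612, 0.0191, 0.1246]
orientation: [-0.471, -3.105, -0.02]
force: [2.4, 9.6, 0.2]
opening: 0.0007
```

```bash
python3 w.py
```

```text
15.85 [0.6612 0.0191 0.1246] [[ 24.1 120.6 124.6]] Fjig (np.float64(-0.6622892584102944), np.float64(9.836559447678622), np.float64(0.18751656409476258))
```

Emit:
jog_arm:
  commands:
    - [[-0.0015,-0.0055,0.002],[0,0,0],1]
    - [[-0.0027,-0.009,0.0035],[0,0,0],1]
    - [[-0.0037,-0.012,0.0045],[0,0,0],1]
    - [[-0.005,-0.0155,0.006],[0,0,0],1]
    - [[-0.006,-0.019,0.007],[0,0,0],1]

```text
t: 16.48
tool_pos: [0.6579, 0.0093, 0.1292]
orientation: [-0.47, -3.106, -0.024]
force: [1.8, 6.8, 1.5]
opening: 0.0006
```

```bash
python3 w.py
```

```text
16.475 [0.6579 0.0093 0.1292] [[ 24.  110.3 129.2]] Fjig (np.float64(-0.3067477380020469), np.float64(6.989378096581469), np.float64(1.4948351652030416))
```

Emit:
jog_arm:
  commands:
    - [[-0.0015,-0.005,0.001],[0,0,0],1]
    - [[-0.0027,-0.0085,0.002],[0,0,0],1]
    - [[-0.0037,-0.012,0.0025],[0,0,0],1]
    - [[-0.005,-0.0155,0.003],[0,0,0],1]
    - [[-0.006,-0.019,0.003],[0,0,0],1]
    - [[-0.007,-0.022,0.003],[0,0,0],1]

```text
t: 17.23
tool_pos: [0.6546, -0.003, 0.1326]
orientation: [0.469, 3.104, 0.026]
force: [0.8, 4.8, 5.6]
opening: 0.0005
```

```bash
python3 w.py
```

```text
17.225 [ 0.6546 -0.003   0.1326] [[ 24.6  97.5 132.6]] Fjig (np.float64(-0.689240523050222), np.float64(4.858175130831893), np.float64(5.632452726699652))
```

Emit:
jog_arm:
  commands:
    - [[-0.0015,-0.005,0],[0,0,0],1]
    - [[-0.0027,-0.0085,0],[0,0,0],1]
    - [[-0.0037,-0.012,0],[0,0,0],1]
    - [[-0.005,-0.0155,0],[0,0,0],1]
    - [[-0.006,-0.019,0],[0,0,0],1]
    - [[-0.007,-0.022,0],[0,0,0],1]

```text
t: 17.98
tool_pos: [0.6499, -0.0166, 0.1319]
orientation: [0.469, 3.105, 0.025]
force: [0.3, -0.1, -0.4]
opening: 0.0006
```

```bash
python3 w.py;  python3 - <<'E'
from plant import robot
from h import *
r=robot.read_camera("side"); im=r["pixels"][:,:,::-1]
cv2.imwrite("pics/side9.png",cv2.convertScaleAbs(cv2.resize(im[160:300,280:420],None,fx=4.2,fy=4.2,interpolation=cv2.INTER_CUBIC),alpha=1.5))
E
```

```text
17.975 [ 0.6499 -0.0166  0.1319] [[ 24.3  83.1 131.9]] Fjig (np.float64(0.30121166194976556), np.float64(0.02006657536965642), np.float64(-0.3615855551413441))
```

View pics/side9.png

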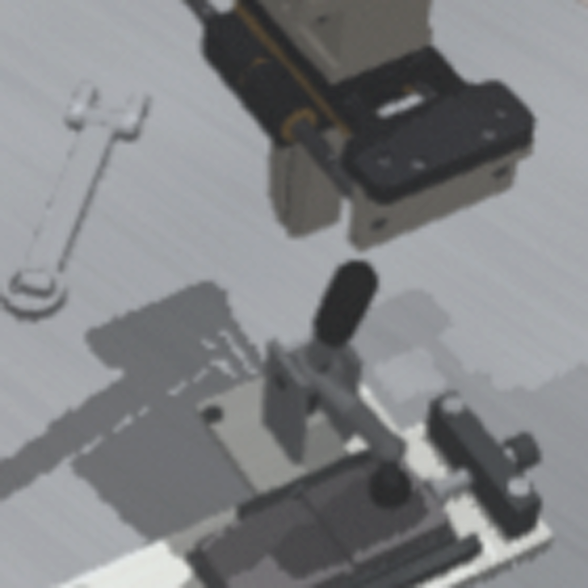

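The clamp has snapped over with its foot on the pad, and the force on the tool is zero. I retreat to +y and up, then check.

Emit:
jog_arm:
  commands:
    - [[0.01,0.03,0],[0,0,0],1]
    - [[0.015,0.045,0.03],[0,0,0],1]
    - [[-0.05,0.1,0.15],[0,0,0],1]
    - [[-0.15,0.25,0.22],[0,0,0],1]
    - [[-0.25,0.4,0.25],[0,0,0],1]
    - [[-0.25,0.4,0.25],[0,0,0],1]
    - [[-0.25,0.4,0.25],[0,0,0],1]
    - [[-0.25,0.4,0.25],[0,0,0],1]

```text
t: 19.02
tool_pos: [0.4989, 0.2275, 0.2861]
orientation: [0.459, 3.102, 0.031]
force: [0.4, 0.9, -1.5]
opening: 0.0007
```

```bash
python3 w.py;  python3 - <<'E'
from plant import robot
from h import *
p=np.load("jig.npy")
for n in ("top","side"):
    r=robot.read_camera(n); im=r["pixels"][:,:,::-1]
    a=im[180:300,310:410] if n=="top" else im[200:325,290:420]
    cv2.imwrite(f"pics/{n}10.png",cv2.convertScaleAbs(cv2.resize(a,None,fx=4.6,fy=4.6,interpolation=cv2.INTER_CUBIC),alpha=1.3))
    for nm,z in (("socket",.02),("oilcan",.05),("spanner",.004)):
        print(n,nm,[W2J(p,atz(r,o["uv"],z)).round(0) for o in robot.trace(n,nm)])
E
```

```text
19.025 [0.4989 0.2275 0.2861] [[-193.9  269.6  286.1]] Fjig (np.float64(0.1101622894071228), np.float64(0.932058306391142), np.float64(-1.4948112333049484))
top socket [array([[   2., -168.,   20.]])]
top oilcan [array([[179., -65.,  50.]])]
top spanner [array([[ 10., 256.,   4.]])]
side socket [array([[  -4., -161.,   20.]])]
side oilcan [array([[186., -69.,  50.]])]
side spanner [array([[  2., 242.,   4.]])]
```

View pics/side10.png

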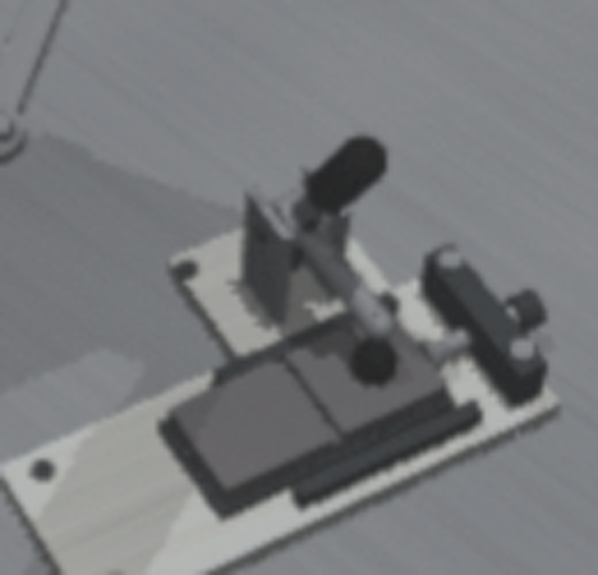

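View pics/top10.png

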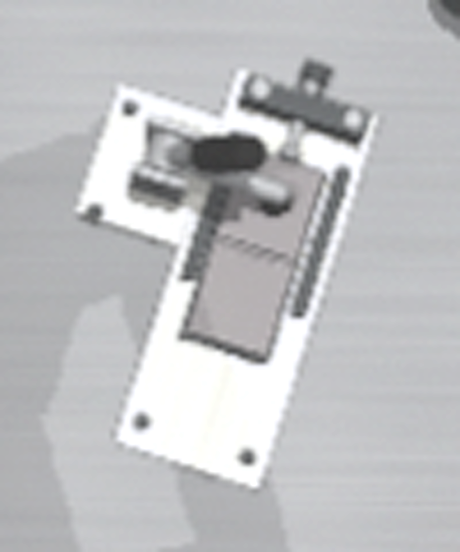

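Run:
```python
from plant import robot
from h import *
p=np.load("jig.npy")
for n,o in (("top",(310,180)),("side",(290,200))):
    r=robot.read_camera(n)
    if n=="top": pass
    for th in (.85,.95,1.0,1.05,1.15):
        a=.525-th; P=[(24,62+L*np.sin(a),55+L*np.cos(a)) for L in (44,89)]
        print(n,th,((proj(r,J2W(p,P))-o+.5)*4.6).round(0).tolist())
    for x in (-62,48): print(x,((proj(r,J2W(p,[(x,-25,16),(x,25,16),(x,0,18)]))-o+.5)*4.6).round(0).tolist())
print(robot.read_state()["force"])
```

```text
top 0.85 [[196.0, 150.0], [229.0, 144.0]]
top 0.95 [[204.0, 153.0], [245.0, 151.0]]
top 1.0 [[207.0, 155.0], [253.0, 154.0]]
top 1.05 [[211.0, 156.0], [260.0, 157.0]]
top 1.15 [[218.0, 160.0], [274.0, 164.0]]
-62 [[268.0, 369.0], [179.0, 340.0], [224.0, 354.0]]
48 [[330.0, 177.0], [242.0, 148.0], [287.0, 161.0]]
side 0.85 [[325.0, 175.0], [353.0, 128.0]]
side 0.95 [[330.0, 185.0], [364.0, 148.0]]
side 1.0 [[333.0, 190.0], [370.0, 159.0]]
side 1.05 [[335.0, 195.0], [375.0, 169.0]]
side 1.15 [[340.0, 205.0], [385.0, 191.0]]
-62 [[221.0, 517.0], [158.0, 424.0], [189.0, 467.0]]
48 [[458.0, 406.0], [391.0, 318.0], [425.0, 358.0]]
[ 0.655835   -0.54766745  0.26789948]
```

The handle ends fit a lever angle of about 1.0 in both views, and the pad's rear corners fit x = -62, so its front is at 48, at the nose. I hand in.

```bash
python3 -c "
from plant import robot
print(robot.close_job(), robot.read_state()['t'])"
```

```text
the job is handed in; nothing more can be done
the job is handed in; nothing more can be done
```

The brake pad is home against the stop screw and the clamp is over centre with its foot on the pad. I handed the job in after about 19 s of robot time; it gives no verdict.

- **Pad:** I pushed it along the channel with closed fingers until it stopped moving. It held at about 7 N with no further travel.
- **Clamp:** I pushed the handle over near the grip's end, following its arc. The highest force I read was about 14 N, at the first straight push.
- **Last checks:** Both cameras put the lever at about 1.0 rad. The pad's rear is at jig x -62, so its front is at the nose (about 48). The arm is clear, with only noise on the force reading.
- **Bystanders:** The socket, can and spanner measured within 7–14 mm of their first positions. I take that as detector scatter, since the robot never came near them. The largest was the socket in the top view (14 mm); the side view showed it moved only 2 mm.

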